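# Put a mixed-up place setting back on its layout cards

### The job

The pepper shaker, fork and rice bowl on the table are standing on each other's layout cards. Move each one to the card whose drawn outline fits it - bowl on the big circle, shaker on the small circle, fork lying flat lengthwise in the long outline (either way round) - centred on the drawing, using the blank card or another free spot as a stopover. Keep the shaker standing and the bowl bottom up as they are, never tip them over, and do not disturb the toothpick jar and the spare spout.

Things in the scene. Friction and masses are not known exactly. Their poses are not given: they have to be found in the camera images.
- shaker_mid (a point): glass pepper shaker with steel cap, upright, round, 43 mm across, 75 mm tall, 0.08 to 0.16 kg; point on its axis half-way up (37.5 mm above its underside), z up. Starts inside the big circle of the bowl's card. Grasp round the body.
- fork_mid (a point): steel table fork lying flat, 177 mm long, at most 22 mm wide, 8 mm tall; point at its middle, 4 mm above its underside; x along its length, z up. Starts lying across the shaker's card. Grasp across the middle with the fingertips just above the card.
- bowl_mid (a point): white rice bowl standing bottom up (open rim down), 89 mm across the rim, 53 mm tall, 0.04 to 0.08 kg; point on its axis half-way up (26.5 mm above the rim), z up. On top is a foot ring 39 mm across and 9 mm high (from 17.5 to 26.5 mm above this point): grasp across the foot from above. Starts on the middle of the fork's card. (The bowls in the rack are not meant.)
- card_bowl: fixed white layout card 112 x 112 x 2 mm with a drawn big circle of 95 mm (and a 42 mm foot circle in it), the bowl's place; origin at the card's centre on its underside, z up; its top is 2 mm higher.
- card_shaker: fixed white layout card 90 x 90 x 2 mm with a drawn small circle of 50 mm with a ring of dots in it, the shaker's place; origin at the card's centre on its underside, z up; its top is 2 mm higher.
- card_fork: fixed white layout card 196 x 60 x 2 mm with a drawn long round-ended outline of 186 x 32 mm, the fork's place; origin at the card's centre on its underside, x along the long outline, z up; its top is 2 mm higher.
- card_blank: fixed white card 90 x 90 x 2 mm with nothing drawn and nothing on it: a free spot; origin at its centre on its underside, its top 2 mm higher. (Behind the cards stands a tall solid wire rack, 0.56 m high, its front at x = 0.65 m for y below 0.02 m: keep the wrist clear of it when moving sideways.)
- jar_mid (a point): red toothpick jar, 46 mm across, 66 mm tall, a bystander near the drink dispenser; point on its axis half-way up.
- spout_mid (a point): beige spare valve spout, 33 mm across, 48 mm tall, a bystander at the right end of the table; point on its axis half-way up.
Mind the look-alikes: they are no part of the job. What is shaped like the part that bears bowl_mid but black is not meant.

How it is judged:
By the outcome, as a careful person would: the job done as asked, in the order asked, and still so for the second after the job is handed in, with the robot touching nothing.
It also fails if it takes over 128 s, if anything falls off the work surface, if the arm or the gripper's body presses on something with over 40 N, if the wrist force passes 120 N, or if a joint passes its speed limit or range.

### The arm

A 6-joint arm with a two-finger parallel gripper is mounted at the origin on a cart in front of the work surface, level with it; the furniture and walls round the work are solid. World frame = base frame: x ahead of the robot, y to its left, z up, the work surface at z = 0. Lengths are in m, angles in degrees, forces in N, time in s.
With the tool pointing down it reaches from about 0.35 to 0.875 m from the base axis. Payload 4.2 kg.
Tool frame: the origin (TCP) lies midway between the tips of the shut fingers; the grasp point (between the pads) lies 19 mm behind it; z points along the fingers, y is the direction in which the jaws open and shut (so a half turn about z gives the same grasp; the last joint's range is limited). The gripper opens to 87 mm and grips with 3 to 60 N. Pads are 19 mm wide; open, the fingers measure 117 mm over their backs; the gripper's body (75 mm by 190 mm) begins 51 mm behind the grasp point.
Start: joints at [89.473, 22.042, 0.453, 0, -68.411, -14.817], TCP at [0.165, 0.603, 0.223] pointing down, gripper open.
Joint ranges: [-179.83, 179.83], [-69.29, 118.12], [-61.27, 80.66], [-181.25, 117.63], [-171.15, -9.14], [-177.46, 177.46]. Speed limits (degrees/s): [159.86, 159.86, 180, 180, 180, 180].

### API

Orientations are given as a 3x3 rotation matrix whose columns are the frame's x, y, z axes.
In Python, from station import sense, capture, get_calibration, finish_job, spot_in, spot_point gives the robot as it stands.
- The arm moves only by the shell command python3 -m inch 'ROWS'. ROWS is JSON, a list of rows, each an object with "fingers": the finger opening in cm, from 0 to 8.7; "delta_pos": the shift along the tool's x, y, z in cm, a list of three; "spin": the turn about the tool's z in degrees. In form: [{"fingers": fingers, "delta_pos": [dx, dy, dz], "spin": spin}, ...]. A call has 1 to 20 rows; each row is the pose to reach, as a shift and turn from the pose commanded when the call began, along the tool's axes at that moment; what a row does not reach only later rows make up. A row lasts 1/10 s, in which the tool goes at most 50 mm and 8.59 degrees, less where a joint would pass 70% of its speed; a pose out of reach is approached as far as the arm can. A call with a gripper value outside its range is refused whole. The fingers move at their own pace and stop on an object; the grip force is fixed at half the most. Time passes only in rows, so rows that repeat a pose let the fingers close. It gives the time, the measured TCP pose, the force and the opening at its end, in the units of the state.
- sense(): the state, without advancing time (a new reading comes with each control period).
- capture(name): name is "scene" or "top" or "wrist"; returns the picture (400x640x3 uint8, red, green, blue); there is no depth.
- get_calibration(name): a dict with "K" (3x3 intrinsics, pixels), "T" (4x4, takes a point from camera to world coordinates). Camera axes: x right, y up, looking along -z (the intrinsics and any distortion apply to the point x, -y, -z); pixel columns grow to the right and rows downward; lengths in m; the calibration is good to about 2 mm. A picture is of the moment at which its call begins: read the wrist's pose just before it. get_calibration takes no time and is no camera call; for the wrist camera it gives the pose at the moment of the call.
- finish_job(): hands the job in, once; it reports no verdict.
Trained networks look in the newest picture that a camera, given by its name, has taken for a name from the list of things; names that differ only in an ending like _2 or _b are one class to them, and where a whole thing is asked for, a point or a joint stands for the part that bears it (a point fixed in the world has none). Each returns a list of dicts, best first, with "conf" (0 to 1); they miss things now and then, are a little off and sometimes report something else, mostly with a low value. They report only what shows in the picture. A call takes as long as a camera call. They do not tell look-alikes from the thing itself.
- spot_in(camera, target): "extent" ([left, top, right, bottom] as shares, 0 to 1, of the picture: columns of its width, rows of its height, round what is visible of it).
- spot_point(camera, target): "location" ([column, row] as shares, 0 to 1, of the picture: columns of its width, rows of its height: a listed point, or the origin of a listed thing).
The state is a dict: "time_s": time; "joints": joint angles; "joint_velocities": joint speeds; "effort": joint torques, N m; "tcp_pos": TCP position; "ee_rot": TCP orientation; "wrist_force": force on the tool from outside, world axes, zero at the start; "moment": the same for the moment, N m; "gripper_width": opening from 0.0 (shut) to 1.0 (fully open).
Only numpy, scipy, OpenCV 4.12 (cv2) and the standard library are available. Lean on these libraries where they do the work, as an engineer would, in place of code of your own. Each camera call takes 0.05 s, during which the arm holds its last target.

## Working session

There is one attempt and no reset: what is moved stays moved. The work goes in short steps, Python scripts to look and compute and a shell command to move; the robot and the scene stay as the last step left them, time stands still between calls to the robot, and variables do not carry over. Pictures are saved under pics/ and viewed, and the job is handed in when it is done.

```bash
ls; mkdir -p pics; python3 - <<'E'
from station import *
import cv2,numpy as np
s=sense();print({k:np.round(v,3).tolist() for k,v in s.items()})
for c in ("scene","top","wrist"):
    im=capture(c);cv2.imwrite(f"pics/{c}0.png",im[:,:,::-1])
    k=get_calibration(c);print(c,{a:np.round(b,4).tolist() if a in'KT' else b for a,b in k.items()})
E
```

```text
pics
{'time_s': 0.0, 'joints': [89.474, 22.091, 0.379, -0.028, -68.412, -14.815], 'joint_velocities': [0.056, -0.016, 0.013, -0.079, 0.059, -0.02], 'effort': [0.001, -39.067, 18.741, 4.22, 0.011, -0.0], 'tcp_pos': [0.165, 0.602, 0.221], 'ee_rot': [[0.964, -0.265, -0.0], [-0.265, -0.964, -0.002], [0.0, 0.002, -1.0]], 'wrist_force': [-0.528, 0.034, 0.004], 'moment': [-0.034, -0.026, 0.003], 'gripper_width': 1.0}
scene {'K': [[384.7608, 0.0, 319.0359], [0.0, 384.7608, 207.8137], [0.0, 0.0, 1.0]], 'T': [[0.793, 0.2835, -0.5393, 0.0845], [-0.6092, 0.377, -0.6977, -0.8331], [0.0055, 0.8818, 0.4716, 0.5476], [0.0, 0.0, 0.0, 1.0]]}
top {'K': [[418.1837, 0.0, 315.8336], [0.0, 418.1837, 201.9634], [0.0, 0.0, 1.0]], 'T': [[0.025, 0.9927, -0.1184, 0.5056], [-0.9997, 0.0257, 0.0045, -0.0759], [0.0075, 0.1182, 0.993, 1.294], [0.0, 0.0, 0.0, 1.0]]}
wrist {'K': [[332.9762, 0.0, 319.8959], [0.0, 332.9762, 196.3632], [0.0, 0.0, 1.0]], 'T': [[-0.2655, 0.9271, 0.2645, 0.2383], [-0.9641, -0.2558, -0.0713, 0.5826], [0.0015, -0.2739, 0.9618, 0.3839], [0.0, 0.0, 0.0, 1.0]]}
```

View pics/scene0.png

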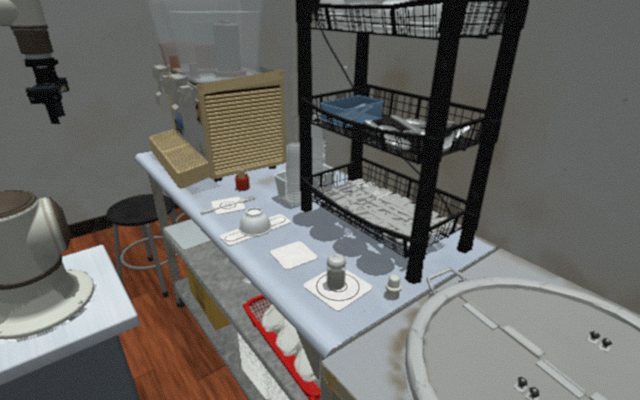

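View pics/top0.png

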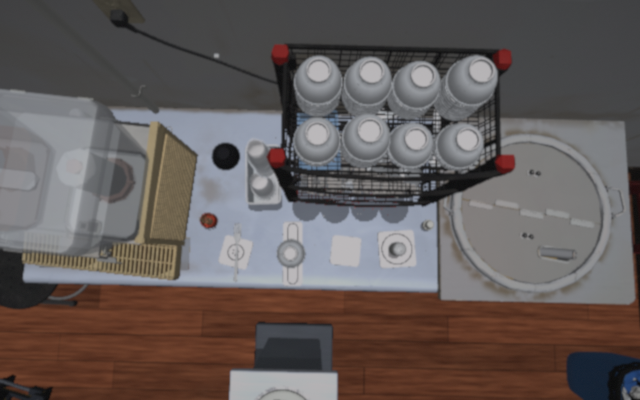

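View pics/wrist0.png

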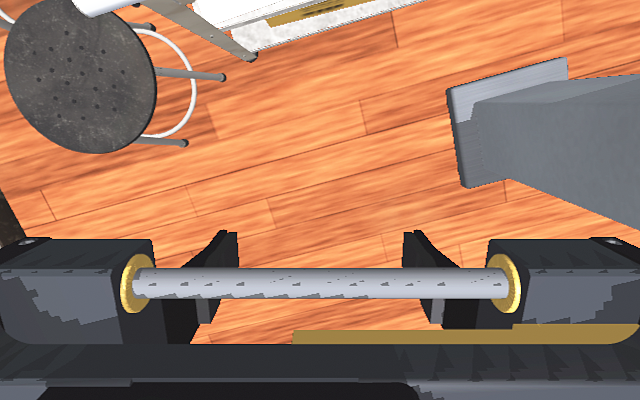

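The scene view has the shaker at (336,275) on the big-circle card, the bowl at (255,220) on the long card, and the fork at (228,206) on the shaker card. The top view has the cards at columns 236, 291, 346 and 397, row ~250. Next I'll measure them.

```bash
cat > h.py <<'E'
from station import *
import cv2,numpy as np
def ray(cam,px,z,k=None):
    k=k or get_calibration(cam);K=np.array(k["K"]);T=np.array(k["T"])
    d=np.linalg.inv(K)@[px[0],px[1],1.];d=T[:3,:3]@[d[0],-d[1],-d[2]]
    o=T[:3,3];return o+d*(z-o[2])/d[2]
def proj(cam,p,k=None):
    k=k or get_calibration(cam);K=np.array(k["K"]);T=np.array(k["T"])
    c=T[:3,:3].T@(np.asarray(p,float)-T[:3,3]);q=K@[c[0],-c[1],-c[2]];return q[:2]/q[2]
Z=dict(shaker_mid=.0395,fork_mid=.006,bowl_mid=.0285,card_bowl=0,card_shaker=0,card_fork=0,card_blank=0,jar_mid=.033,spout_mid=.024)
def look(cam,names,n=2,k=None):
    for t in names:
        for d in spot_point(cam,t)[:n]:
            px=np.array(d["location"])*[640,400]
            print(cam,t,round(d["conf"],2),px.round(1),ray(cam,px,Z[t],k).round(4)[:2])
E
python3 - <<'E'
from h import *
capture("top");look("top",Z)
capture("scene");look("scene",Z)
E
```

```text
top shaker_mid 0.49 [397.  248.8] [ 0.5206 -0.3274]
top fork_mid 0.77 [238.2 249.6] [0.5064 0.1517]
top bowl_mid 0.92 [224.4 155.1] [0.7947 0.2039]
top bowl_mid 0.8 [290.1 255.7] [ 0.4922 -0.0086]
top card_bowl 0.76 [395.9 250.6] [ 0.5155 -0.3319]
top card_shaker 0.77 [235.5 254.1] [0.4926 0.1604]
top card_fork 0.79 [292.5 250.8] [ 0.5069 -0.0138]
top card_fork 0.61 [429.2 220.6] [ 0.6107 -0.4352]
top card_blank 0.67 [346.1 244.9] [ 0.5292 -0.1783]
top jar_mid 0.57 [208.  219.6] [0.5939 0.2421]
top spout_mid 0.46 [431.1 224.7] [ 0.5964 -0.4343]
scene shaker_mid 0.94 [337.5 269.7] [ 0.525  -0.3295]
scene shaker_mid 0.29 [292.  254.5] [ 0.4786 -0.2234]
scene fork_mid 0.7 [225.7 204.3] [0.4916 0.1556]
scene bowl_mid 0.74 [252.1 216.9] [0.4996 0.0029]
scene bowl_mid 0.21 [337.8 270.8] [ 0.5326 -0.322 ]
scene card_bowl 0.66 [336.3 285.3] [ 0.5213 -0.3316]
scene card_shaker 0.85 [226.3 205.7] [0.4936 0.1573]
scene card_fork 0.93 [252.4 232.3] [ 0.4822 -0.026 ]
scene card_blank 0.87 [292.6 255.7] [ 0.5076 -0.1811]
scene jar_mid 0.82 [242.  177.4] [0.5989 0.2514]
scene spout_mid 0.67 [393.3 284. ] [ 0.6007 -0.4229]
```

```bash
python3 - <<'E'
import cv2
a=cv2.imread("pics/top0.png")[200:300,180:440];cv2.imwrite("pics/topz.png",cv2.resize(a,None,fx=3,fy=3,interpolation=cv2.INTER_CUBIC))
E
```

```text
(no output)
```

View pics/topz.png

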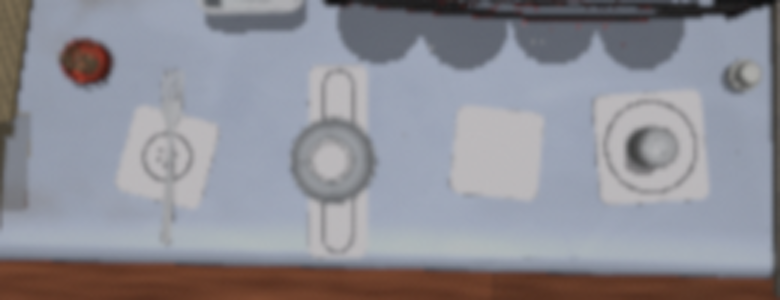

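```bash
cat >> h.py <<'E'
def go(*wps):
    """print rows: each wp=(x,y,z,yaw deg of tool x)"""
    s=sense();R=np.array(s["ee_rot"]);p=np.array(s["tcp_pos"])
    yaw=np.degrees(np.arctan2(R[1,0],R[0,0]))
    print("t",round(s["time_s"],1),"p",p.round(4),"yaw",yaw.round(2),"F",np.round(s["wrist_force"],1),"w",round(s["gripper_width"],3),"j1,6",np.round(s["joints"],0)[[0,5]])
    for w in wps:
        d=R.T@(np.array(w[:3])-p)*100; print(w,"delta",d.round(2),"spin",round(-(w[3]-yaw),1),"rows",int(np.ceil(np.linalg.norm(d)/5)))
E
python3 - <<'E'
from h import *
go((.30,.32,.3,0),(.42,.12,.3,0))
E
```

```text
t 1.1 p [0.1653 0.6027 0.2225] yaw -15.34 F [-0.3  0.1 -0.8] w 0.999 j1,6 [ 89. -15.]
(0.3, 0.32, 0.3, 0) delta [20.47 23.7  -7.75] spin -15.3 rows 7
(0.42, 0.12, 0.3, 0) delta [37.33 39.81 -7.75] spin -15.3 rows 12
```

```bash
python3 -m inch '[{"fingers":8.7,"delta_pos":[0,0,-7.7],"spin":0},{"fingers":8.7,"delta_pos":[0,0,-7.7],"spin":0},{"fingers":8.7,"delta_pos":[20.5,23.7,-7.7],"spin":-15.3},{"fingers":8.7,"delta_pos":[20.5,23.7,-7.7],"spin":-15.3},{"fingers":8.7,"delta_pos":[20.5,23.7,-7.7],"spin":-15.3},{"fingers":8.7,"delta_pos":[20.5,23.7,-7.7],"spin":-15.3},{"fingers":8.7,"delta_pos":[20.5,23.7,-7.7],"spin":-15.3},{"fingers":8.7,"delta_pos":[20.5,23.7,-7.7],"spin":-15.3},{"fingers":8.7,"delta_pos":[20.5,23.7,-7.7],"spin":-15.3},{"fingers":8.7,"delta_pos":[20.5,23.7,-7.7],"spin":-15.3},{"fingers":8.7,"delta_pos":[37.3,39.8,-7.7],"spin":-15.3},{"fingers":8.7,"delta_pos":[37.3,39.8,-7.7],"spin":-15.3},{"fingers":8.7,"delta_pos":[37.3,39.8,-7.7],"spin":-15.3},{"fingers":8.7,"delta_pos":[37.3,39.8,-7.7],"spin":-15.3},{"fingers":8.7,"delta_pos":[37.3,39.8,-7.7],"spin":-15.3},{"fingers":8.7,"delta_pos":[37.3,39.8,-7.7],"spin":-15.3},{"fingers":8.7,"delta_pos":[37.3,39.8,-7.7],"spin":-15.3},{"fingers":8.7,"delta_pos":[37.3,39.8,-7.7],"spin":-15.3}]'
python3 - <<'E'
from h import *
k=get_calibration("wrist");im=capture("wrist");cv2.imwrite("pics/w1.png",im[:,:,::-1])
look("wrist",["fork_mid","bowl_mid","card_shaker","card_fork","jar_mid"],2,k)
go((.46,-.26,.3,0))
E
```

```text
time_s: 2.95
tcp_pos: [0.4197, 0.1214, 0.2994]
ee_rot: [[1.0, 0.001, -0.0], [0.001, -1.0, 0.0], [-0.0, -0.0, -1.0]]
wrist_force: [-0.7, -0.5, -0.3]
gripper_width: 1.002
wrist fork_mid 0.55 [290.7 101. ] [0.4959 0.1599]
wrist bowl_mid 0.7 [420.6  97.2] [ 0.5004 -0.004 ]
wrist card_shaker 0.97 [293.3 100. ] [0.4972 0.1569]
wrist card_shaker 0.45 [423.8  99.8] [ 0.4974 -0.0168]
wrist card_fork 0.35 [291.6  99.4] [0.4979 0.1592]
wrist jar_mid 0.82 [216.7  12.7] [0.594  0.2408]
t 3.2 p [0.4195 0.1209 0.2996] yaw 0.05 F [ 0.1  1.  -0.3] w 0.999 j1,6 [38. 52.]
(0.46, -0.26, 0.3, 0) delta [ 4.02 38.09 -0.04] spin 0.0 rows 8
```

View pics/w1.png

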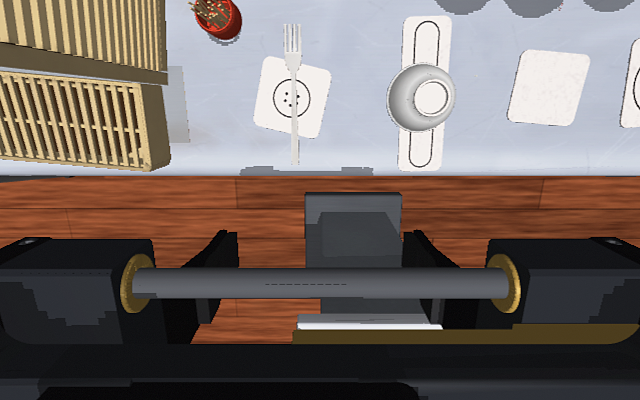

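```bash
cat >> h.py <<'E'
def rect(im,k,x0,x1,y0,y1,z=.002,s=2000):
    """ortho view: cols = -y, rows = -x, s px/m; px (c,r)-> y=y1-c/s, x=x1-r/s"""
    c=[(x1,y1),(x1,y0),(x0,y0),(x0,y1)]
    src=np.float32([proj("",(a,b,z),k) for a,b in c])
    W,H=int((y1-y0)*s),int((x1-x0)*s)
    M=cv2.getPerspectiveTransform(src,np.float32([(0,0),(W,0),(W,H),(0,H)]))
    return cv2.warpPerspective(im,M,(W,H),flags=cv2.INTER_CUBIC)
E
python3 -m inch '[{"fingers":8.7,"delta_pos":[4,38,0],"spin":0},{"fingers":8.7,"delta_pos":[4,38,0],"spin":0},{"fingers":8.7,"delta_pos":[4,38,0],"spin":0},{"fingers":8.7,"delta_pos":[4,38,0],"spin":0},{"fingers":8.7,"delta_pos":[4,38,0],"spin":0},{"fingers":8.7,"delta_pos":[4,38,0],"spin":0},{"fingers":8.7,"delta_pos":[4,38,0],"spin":0},{"fingers":8.7,"delta_pos":[4,38,0],"spin":0},{"fingers":8.7,"delta_pos":[4,38,0],"spin":0},{"fingers":8.7,"delta_pos":[4,38,0],"spin":0},{"fingers":8.7,"delta_pos":[4,38,0],"spin":0}]'
python3 - <<'E'
from h import *
import pickle
k2=get_calibration("wrist");im2=capture("wrist");cv2.imwrite("pics/w2.png",im2[:,:,::-1])
look("wrist",["shaker_mid","bowl_mid","card_bowl","card_blank","spout_mid"],2,k2)
pickle.dump((k2,im2),open("w2.pkl","wb"))
a=rect(im2,k2,.40,.62,-.45,-.05);cv2.imwrite("pics/r2.png",a[:,:,::-1])
go()
E
```

```text
time_s: 4.35
tcp_pos: [0.4595, -0.2591, 0.2996]
ee_rot: [[1.0, 0.0, 0.0], [0.0, -1.0, 0.0], [0.0, -0.0, -1.0]]
wrist_force: [-0.5, -0.0, -0.2]
gripper_width: 0.999
wrist shaker_mid 0.76 [376.  113.5] [ 0.5208 -0.3281]
wrist bowl_mid 0.82 [124.3 132.7] [ 0.4967 -0.008 ]
wrist card_blank 0.72 [259.7 119. ] [ 0.5124 -0.1776]
wrist spout_mid 0.64 [456.9  52.3] [ 0.5926 -0.4258]
t 4.7 p [ 0.4595 -0.2591  0.2999] yaw 0.03 F [ 0.1  0.1 -0.9] w 0.997 j1,6 [-12. 102.]
```

View pics/r2.png

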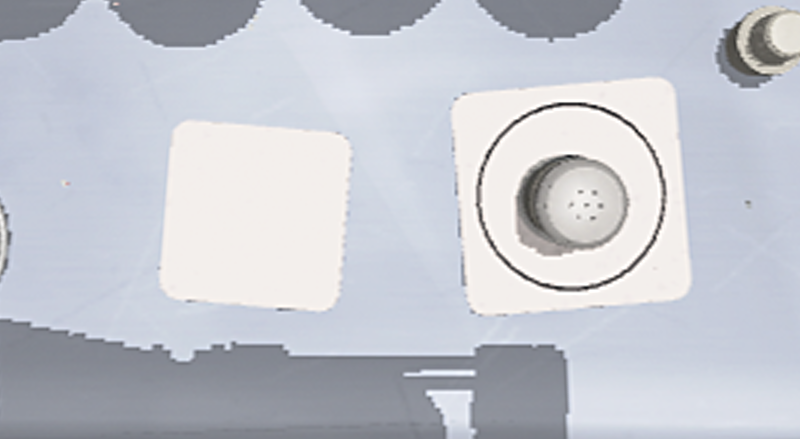

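View pics/w2.png

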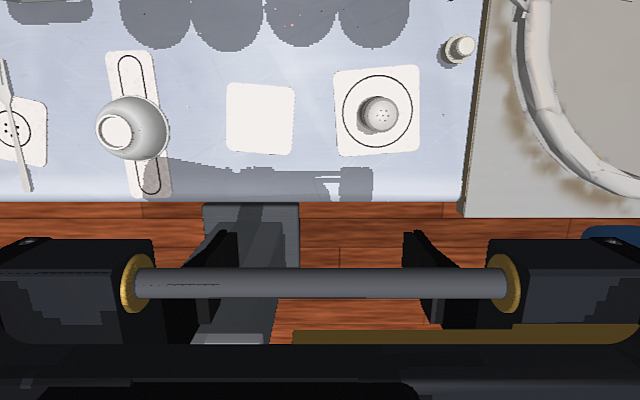

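The rectified view shows the big circle centred at (571,197), and it measures 95 mm as it should. The shaker's cap centre is near (583,204), and the blank card's centre near (256,216).

```bash
python3 - <<'E'
from h import *
import pickle
k2,im2=pickle.load(open("w2.pkl","rb"))
def cards(im,k,x0,x1,y0,y1,s=2000):
    a=rect(im,k,x0,x1,y0,y1);hsv=cv2.cvtColor(a,cv2.COLOR_RGB2HSV)
    m=((hsv[...,1]<20)&(hsv[...,2]>200)).astype(np.uint8)
    m=cv2.morphologyEx(m,cv2.MORPH_OPEN,np.ones((5,5)))
    cs,_=cv2.findContours(m,cv2.RETR_EXTERNAL,cv2.CHAIN_APPROX_NONE)
    for c in cs:
        if cv2.contourArea(c)<4000: continue
        (cx,cy),(w,h),an=cv2.minAreaRect(c)
        print("rect x,y",np.round([x1-cy/s,y1-cx/s],4),"size mm",round(w/2,1),round(h/2,1),"ang",round(an,1))
cards(im2,k2,.40,.62,-.45,-.05)
print(np.round(k2["T"][:3,3] if hasattr(k2["T"],'shape') else np.array(k2["T"])[:3,3],4))
# shaker cap rectified at top plane
a=rect(im2,k2,.46,.58,-.39,-.27,z=.077,s=5000);cv2.imwrite("pics/cap.png",a[:,:,::-1])
k1=None
im1=cv2.imread("pics/w1.png")[:,:,::-1].copy()
# wrist pose of picture 1: same orientation, shift by tcp difference
k1={"K":k2["K"],"T":np.array(k2["T"]).copy()};k1["T"][:3,3]+=np.array([.4195,.1209,.2996])-np.array([.4595,-.2591,.2997])
cards(im1,k1,.39,.61,-.1,.25)
a=rect(im1,k1,.39,.61,-.1,.25);cv2.imwrite("pics/r1.png",a[:,:,::-1])
E
```

```text
rect x,y [ 0.4205 -0.3921] size mm 115.1 31.1 ang 0.5
rect x,y [ 0.5221 -0.3354] size mm 114.1 114.5 ang 85.2
rect x,y [ 0.5407 -0.2132] size mm 158.4 155.3 ang 5.3
[ 0.5351 -0.2592  0.4618]
rect x,y [ 0.4342 -0.0172] size mm 48.5 27.5 ang 90.0
rect x,y [ 0.4358 -0.0426] size mm 67.1 113.1 ang 86.9
rect x,y [ 0.4995 -0.0245] size mm 41.0 41.0 ang 90.0
rect x,y [ 0.5016 -0.0229] size mm 66.4 66.3 ang 80.5
rect x,y [0.4967 0.1316] size mm 236.1 184.4 ang 0.3
rect x,y [ 0.5652 -0.014 ] size mm 49.8 27.5 ang 88.9
rect x,y [ 0.5649 -0.0144] size mm 67.8 61.4 ang 89.2
```

View pics/cap.png

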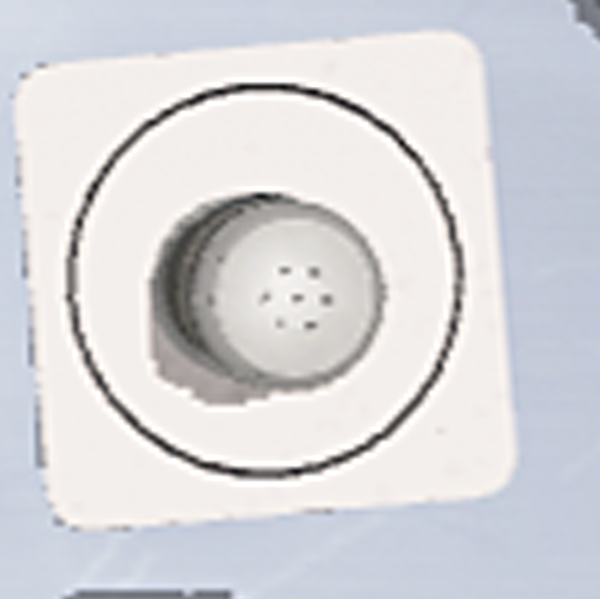

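View pics/r1.png

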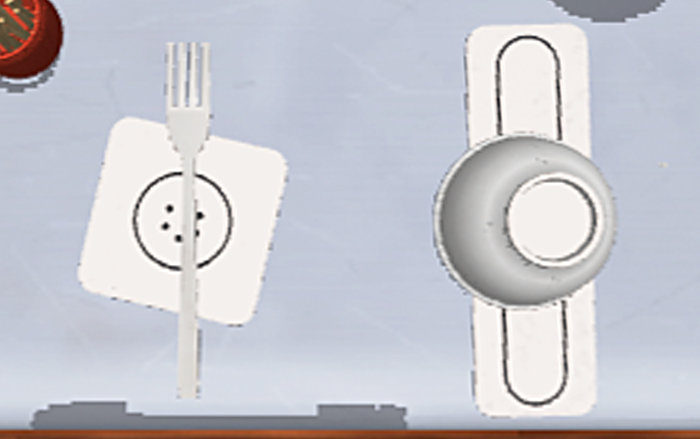

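I now have the following positions:

| Thing | x (m) | y (m) | Note |
|---|---|---|---|
| shaker | .5207 | -.329 | |
| big circle | .522 | -.3355 | |
| small circle | .4995 | .1585 | |
| fork | .500 | .156 | yaw ≈ 0 |
| fork card | .500 | -.016 | yaw ≈ +1.2° |
| bowl | .500 | -.0095 | |
| blank card | .512 | -.178 | |

The printed sizes match, so I'll grasp the shaker.

```bash
python3 -m inch '[{"fingers":8.7,"delta_pos":[6.1,7.0,4],"spin":0},{"fingers":8.7,"delta_pos":[6.1,7.0,10],"spin":0},{"fingers":8.7,"delta_pos":[6.1,7.0,16],"spin":0},{"fingers":8.7,"delta_pos":[6.1,7.0,19],"spin":0},{"fingers":8.7,"delta_pos":[6.1,7.0,19],"spin":0},{"fingers":8.7,"delta_pos":[6.1,7.0,22],"spin":0},{"fingers":8.7,"delta_pos":[6.1,7.0,25],"spin":0},{"fingers":8.7,"delta_pos":[6.1,7.0,27],"spin":0},{"fingers":8.7,"delta_pos":[6.1,7.0,28],"spin":0},{"fingers":8.7,"delta_pos":[6.1,7.0,28],"spin":0},{"fingers":8.7,"delta_pos":[6.1,7.0,28],"spin":0}]'
python3 - <<'E'
from h import *
im=capture("wrist");cv2.imwrite("pics/w3.png",im[:,:,::-1]);go()
E
```

```text
time_s: 5.75
tcp_pos: [0.5213, -0.3301, 0.0206]
ee_rot: [[1.0, -0.0, 0.002], [-0.0, -1.0, -0.001], [0.002, 0.001, -1.0]]
wrist_force: [1.1, -0.6, 1.0]
gripper_width: 0.999
t 5.8 p [ 0.5215 -0.3302  0.021 ] yaw -0.01 F [-1.  -0.3  0.8] w 0.998 j1,6 [-17. 107.]
```

View pics/w3.png

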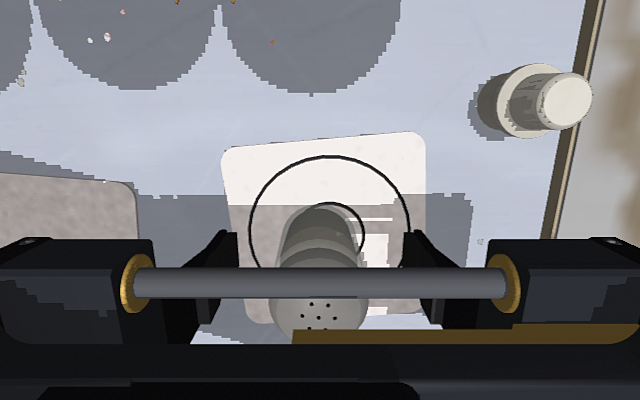

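The shaker is at column ~320, centred between the open fingers. Closing.

```bash
python3 -m inch '[{"fingers":3,"delta_pos":[0,0,0],"spin":0},{"fingers":3,"delta_pos":[0,0,0],"spin":0},{"fingers":3,"delta_pos":[0,0,0],"spin":0},{"fingers":3,"delta_pos":[0,0,0],"spin":0},{"fingers":3,"delta_pos":[0,0,0],"spin":0},{"fingers":3,"delta_pos":[0,0,0],"spin":0}]'
python3 - <<'E'
from h import *
go((.5135,-.179,.05,0))
E
```

```text
time_s: 6.4
tcp_pos: [0.5204, -0.3299, 0.0196]
ee_rot: [[1.0, -0.001, 0.0], [-0.001, -1.0, -0.0], [0.0, 0.0, -1.0]]
wrist_force: [0.6, -1.2, 0.4]
gripper_width: 0.541
t 6.4 p [ 0.5204 -0.3299  0.0196] yaw -0.05 F [ 0.6 -1.2  0.4] w 0.541 j1,6 [-17. 107.]
(0.5135, -0.179, 0.05, 0) delta [ -0.7  -15.09  -3.04] spin -0.0 rows 4
```

```bash
python3 -m inch '[{"fingers":3,"delta_pos":[0,0,0],"spin":0},{"fingers":3,"delta_pos":[0,0,0],"spin":0},{"fingers":3,"delta_pos":[0,0,0],"spin":0}]'
```

```text
time_s: 6.7
tcp_pos: [0.5204, -0.3299, 0.0195]
ee_rot: [[1.0, -0.001, -0.0], [-0.001, -1.0, 0.0], [-0.0, -0.0, -1.0]]
wrist_force: [-0.6, -0.3, 1.1]
gripper_width: 0.463
```

```bash
python3 -m inch '[{"fingers":3,"delta_pos":[0,0,0],"spin":0},{"fingers":3,"delta_pos":[0,0,0],"spin":0}]'
```

```text
time_s: 6.9
tcp_pos: [0.5204, -0.3298, 0.0195]
ee_rot: [[1.0, -0.001, -0.0], [-0.001, -1.0, 0.0], [-0.0, -0.0, -1.0]]
wrist_force: [0.2, 0.2, -0.4]
gripper_width: 0.467
```

Settled at 40.5 mm, so it is holding. Carry it to the blank card.

```bash
python3 -m inch '[{"fingers":3,"delta_pos":[0,0,-1],"spin":0},{"fingers":3,"delta_pos":[0,0,-3],"spin":0},{"fingers":3,"delta_pos":[0,0,-4],"spin":0},{"fingers":3,"delta_pos":[-0.2,-3,-4],"spin":0},{"fingers":3,"delta_pos":[-0.4,-6,-4],"spin":0},{"fingers":3,"delta_pos":[-0.6,-9,-4],"spin":0},{"fingers":3,"delta_pos":[-0.8,-12,-4],"spin":0},{"fingers":3,"delta_pos":[-0.8,-14.3,-4],"spin":0},{"fingers":3,"delta_pos":[-0.8,-15.1,-4],"spin":0},{"fingers":3,"delta_pos":[-0.8,-15.1,-4],"spin":0},{"fingers":3,"delta_pos":[-0.8,-15.1,-3],"spin":0},{"fingers":3,"delta_pos":[-0.8,-15.1,-2],"spin":0},{"fingers":3,"delta_pos":[-0.8,-15.1,-1],"spin":0},{"fingers":3,"delta_pos":[-0.8,-15.1,-0.5],"spin":0},{"fingers":3,"delta_pos":[-0.8,-15.1,-0.2],"spin":0},{"fingers":3,"delta_pos":[-0.8,-15.1,0],"spin":0},{"fingers":3,"delta_pos":[-0.8,-15.1,0],"spin":0}]'
python3 - <<'E'
from h import *
im=capture("wrist");cv2.imwrite("pics/w4.png",im[:,:,::-1]);go()
E
```

```text
time_s: 8.6
tcp_pos: [0.5127, -0.179, 0.0197]
ee_rot: [[1.0, -0.001, 0.0], [-0.001, -1.0, -0.0], [0.0, 0.0, -1.0]]
wrist_force: [-0.5, -0.5, -0.5]
gripper_width: 0.467
t 8.7 p [ 0.5128 -0.179   0.0197] yaw -0.04 F [-1.3  0.  -0.9] w 0.466 j1,6 [-2. 92.]
```

View pics/w4.png

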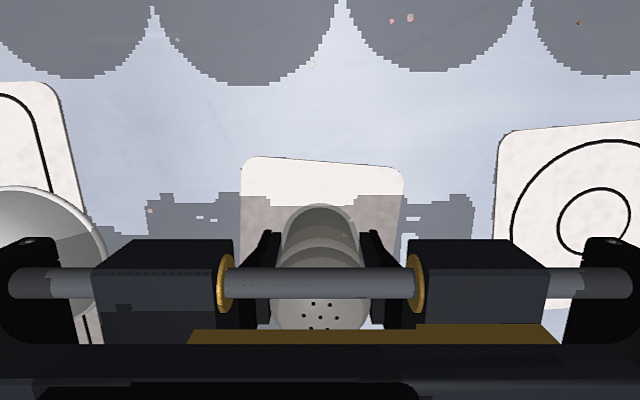

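The shaker stands inside the blank card, around (320,240). Release and lift, then look at the bowl.

```bash
python3 -m inch '[{"fingers":8.7,"delta_pos":[0,0,0],"spin":0},{"fingers":8.7,"delta_pos":[0,0,0],"spin":0},{"fingers":8.7,"delta_pos":[0,0,0],"spin":0},{"fingers":8.7,"delta_pos":[0,0,0],"spin":0},{"fingers":8.7,"delta_pos":[0,0,0],"spin":0},{"fingers":8.7,"delta_pos":[0,0,-1],"spin":0},{"fingers":8.7,"delta_pos":[0,0,-4],"spin":0},{"fingers":8.7,"delta_pos":[0,0,-9],"spin":0},{"fingers":8.7,"delta_pos":[0,0,-14],"spin":0},{"fingers":8.7,"delta_pos":[0,0,-18],"spin":0},{"fingers":8.7,"delta_pos":[-4,-5,-18],"spin":0},{"fingers":8.7,"delta_pos":[-7,-10,-18],"spin":0},{"fingers":8.7,"delta_pos":[-7,-15,-18],"spin":0},{"fingers":8.7,"delta_pos":[-7,-16.8,-18],"spin":0},{"fingers":8.7,"delta_pos":[-7,-16.8,-18],"spin":0}]'
python3 - <<'E'
from h import *
k=get_calibration("wrist");im=capture("wrist");cv2.imwrite("pics/w5.png",im[:,:,::-1])
a=rect(im,k,.44,.56,-.07,.05,z=.055,s=5000);cv2.imwrite("pics/foot.png",a[:,:,::-1])
a=rect(im,k,.43,.60,-.24,.05,z=.002,s=2500);cv2.imwrite("pics/r5.png",a[:,:,::-1])
look("wrist",["bowl_mid","shaker_mid"],1,k)
go()
E
```

```text
time_s: 10.15
tcp_pos: [0.4423, -0.0077, 0.2009]
ee_rot: [[1.0, 0.005, 0.003], [0.005, -1.0, 0.001], [0.003, -0.001, -1.0]]
wrist_force: [0.8, -0.2, -0.1]
gripper_width: 0.999
wrist bowl_mid 0.92 [322.2 121.8] [ 0.4992 -0.0095]
wrist shaker_mid 0.55 [503.5 105.3] [ 0.5157 -0.1793]
t 10.3 p [ 0.4427 -0.0108  0.2001] yaw -0.01 F [ 0.3 -0.6  0.1] w 0.998 j1,6 [20. 70.]
```

View pics/foot.png

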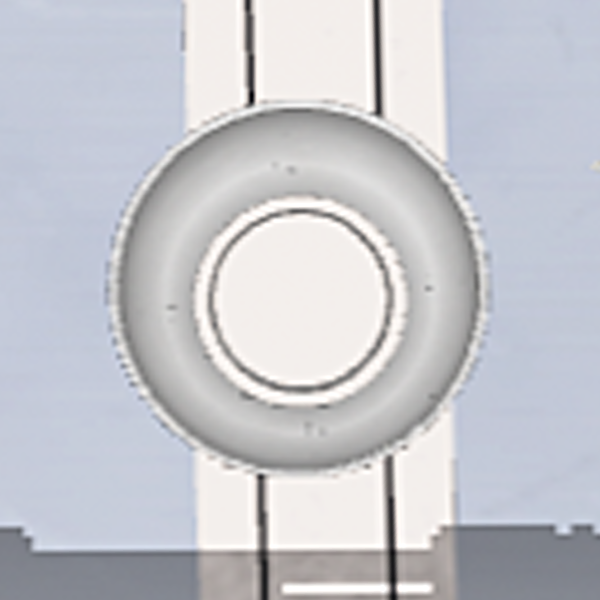

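View pics/r5.png

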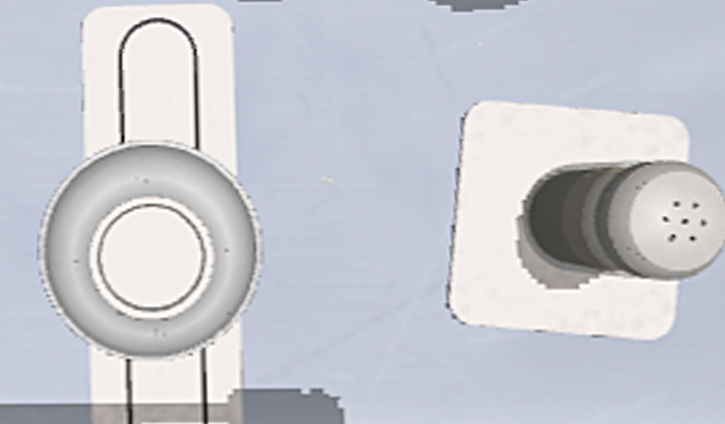

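The foot centre is at (300,302), which gives (.4996,-.010), and the shaker is standing well inside the blank card. Grasp the foot.

```bash
python3 -m inch '[{"fingers":8.7,"delta_pos":[3,0,3],"spin":0},{"fingers":8.7,"delta_pos":[5.7,-0.1,6],"spin":0},{"fingers":8.7,"delta_pos":[5.7,-0.1,9],"spin":0},{"fingers":7,"delta_pos":[5.7,-0.1,12],"spin":0},{"fingers":6.5,"delta_pos":[5.7,-0.1,14],"spin":0},{"fingers":6,"delta_pos":[5.7,-0.1,14.8],"spin":0},{"fingers":6,"delta_pos":[5.7,-0.1,15.2],"spin":0},{"fingers":6,"delta_pos":[5.7,-0.1,15.2],"spin":0},{"fingers":6,"delta_pos":[5.7,-0.1,15.2],"spin":0}]'
python3 - <<'E'
from h import *
im=capture("wrist");cv2.imwrite("pics/w6.png",im[:,:,::-1]);go((.4996,-.01,.0475,0))
E
```

```text
time_s: 11.2
tcp_pos: [0.5005, -0.0099, 0.0486]
ee_rot: [[1.0, -0.001, 0.002], [-0.001, -1.0, 0.0], [0.002, -0.0, -1.0]]
wrist_force: [-0.5, -0.5, -0.3]
gripper_width: 0.696
t 11.2 p [ 0.5005 -0.0098  0.0487] yaw -0.05 F [-0.3  0.4  0.4] w 0.692 j1,6 [17. 72.]
(0.4996, -0.01, 0.0475, 0) delta [-0.09  0.02  0.12] spin -0.0 rows 1
```

View pics/w6.png

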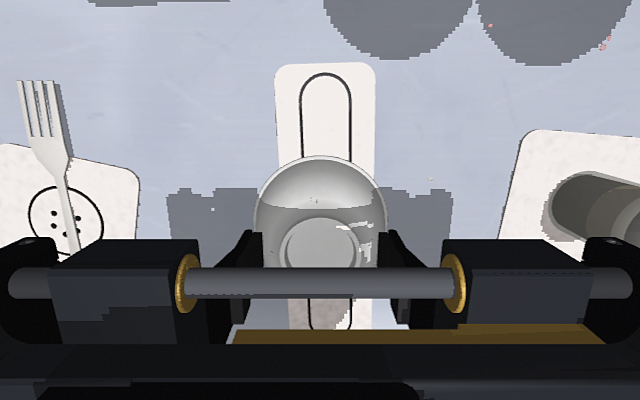

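The fingers straddle the foot, which is centred near column 320. Closing.

```bash
python3 -m inch '[{"fingers":3,"delta_pos":[0,0,0.05],"spin":0},{"fingers":3,"delta_pos":[0,0,0.05],"spin":0},{"fingers":3,"delta_pos":[0,0,0.05],"spin":0},{"fingers":3,"delta_pos":[0,0,0.05],"spin":0},{"fingers":3,"delta_pos":[0,0,0.05],"spin":0},{"fingers":3,"delta_pos":[0,0,0.05],"spin":0},{"fingers":3,"delta_pos":[0,0,0.05],"spin":0}]'
python3 - <<'E'
from h import *
go((.522,-.3355,.15,0))
E
```

```text
time_s: 11.95
tcp_pos: [0.4997, -0.0098, 0.0472]
ee_rot: [[1.0, -0.001, 0.0], [-0.001, -1.0, 0.0], [0.0, -0.0, -1.0]]
wrist_force: [-0.4, -0.1, 3.0]
gripper_width: 0.438
t 11.9 p [ 0.4997 -0.0098  0.0472] yaw -0.04 F [-0.4 -0.1  3. ] w 0.438 j1,6 [18. 72.]
(0.522, -0.3355, 0.15, 0) delta [  2.25  32.57 -10.28] spin -0.0 rows 7
```

```bash
python3 -m inch '[{"fingers":3,"delta_pos":[0,0,-0.5],"spin":0},{"fingers":3,"delta_pos":[0,0,-1.5],"spin":0},{"fingers":3,"delta_pos":[0,0,-3.5],"spin":0},{"fingers":3,"delta_pos":[0,0,-6.5],"spin":0},{"fingers":3,"delta_pos":[0,0,-9.5],"spin":0},{"fingers":3,"delta_pos":[0,0,-11],"spin":0},{"fingers":3,"delta_pos":[0,0,-11],"spin":0}]'
python3 - <<'E'
from h import *
k=get_calibration("wrist");im=capture("wrist");cv2.imwrite("pics/w7.png",im[:,:,::-1]);go((.522,-.3355,.157,0))
a=rect(im,k,.40,.62,-.1,.1,z=.002,s=2500);cv2.imwrite("pics/r7.png",a[:,:,::-1])
im=capture("scene");cv2.imwrite("pics/s7.png",im[:,:,::-1])
E
```

```text
time_s: 12.65
tcp_pos: [0.5013, -0.0095, 0.1602]
ee_rot: [[1.0, -0.0, 0.007], [-0.0, -1.0, 0.002], [0.007, -0.002, -1.0]]
wrist_force: [0.8, 0.0, -0.9]
gripper_width: 0.433
t 12.7 p [ 0.5    -0.0097  0.1583] yaw -0.06 F [ 0.  -0.9 -1.7] w 0.433 j1,6 [18. 72.]
(0.522, -0.3355, 0.157, 0) delta [ 2.23 32.58  0.1 ] spin -0.1 rows 7
```

View pics/w7.png

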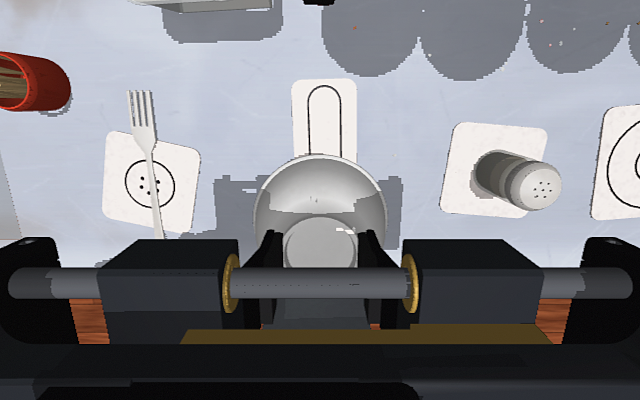

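View pics/s7.png

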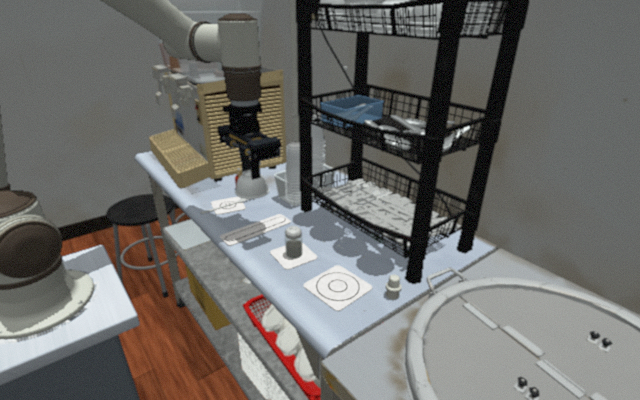

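The bowl is level in the gripper and the big-circle card at (338,287) in the scene view is empty. I'll move near it and measure the circle.

```bash
python3 -m inch '[{"fingers":3,"delta_pos":[-1,3,0],"spin":0},{"fingers":3,"delta_pos":[-2,7,0],"spin":0},{"fingers":3,"delta_pos":[-3,11,0],"spin":0},{"fingers":3,"delta_pos":[-4,15,0],"spin":0},{"fingers":3,"delta_pos":[-5,19,0],"spin":0},{"fingers":3,"delta_pos":[-6,23,0],"spin":0},{"fingers":3,"delta_pos":[-7,27,0],"spin":0},{"fingers":3,"delta_pos":[-7.5,30.5,0],"spin":0},{"fingers":3,"delta_pos":[-7.5,32.6,0],"spin":0},{"fingers":3,"delta_pos":[-7.5,32.6,0],"spin":0},{"fingers":3,"delta_pos":[-7.5,32.6,0],"spin":0},{"fingers":3,"delta_pos":[-7.5,32.6,0],"spin":0}]'
python3 - <<'E'
from h import *
k=get_calibration("wrist");im=capture("wrist");cv2.imwrite("pics/w8.png",im[:,:,::-1]);go()
a=rect(im,k,.46,.60,-.41,-.26,z=.002,s=4000);cv2.imwrite("pics/r8.png",a[:,:,::-1])
E
```

```text
time_s: 13.95
tcp_pos: [0.4239, -0.3348, 0.1562]
ee_rot: [[1.0, -0.0, -0.002], [-0.0, -1.0, 0.001], [-0.002, -0.001, -1.0]]
wrist_force: [-0.7, -0.8, -0.1]
gripper_width: 0.434
t 14.0 p [ 0.4242 -0.3347  0.1566] yaw 0.03 F [ 0.3 -0.3  0.6] w 0.433 j1,6 [-21. 111.]
```

View pics/r8.png

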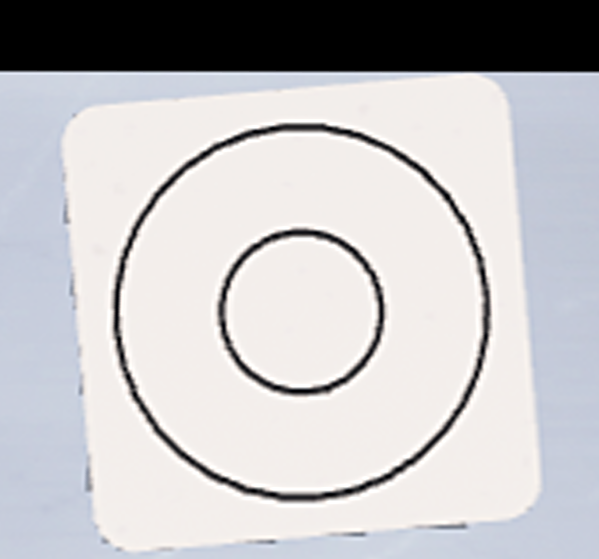

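The circle centre at (302,312) gives (.522,-.3355), matching the earlier value. Place the bowl.

```bash
python3 -m inch '[{"fingers":3,"delta_pos":[3,0.1,0],"spin":0},{"fingers":3,"delta_pos":[6.5,0.1,1],"spin":0},{"fingers":3,"delta_pos":[9,0.1,3],"spin":0},{"fingers":3,"delta_pos":[9.8,0.1,6],"spin":0},{"fingers":3,"delta_pos":[9.8,0.1,8.5],"spin":0},{"fingers":3,"delta_pos":[9.8,0.1,9.8],"spin":0},{"fingers":3,"delta_pos":[9.8,0.1,10.4],"spin":0},{"fingers":3,"delta_pos":[9.8,0.1,10.7],"spin":0},{"fingers":3,"delta_pos":[9.8,0.1,10.9],"spin":0},{"fingers":3,"delta_pos":[9.8,0.1,10.9],"spin":0},{"fingers":3,"delta_pos":[9.8,0.1,10.9],"spin":0}]'
python3 - <<'E'
from h import *
im=capture("wrist");cv2.imwrite("pics/w9.png",im[:,:,::-1]);go((.522,-.3355,.0477,0))
E
```

```text
time_s: 15.1
tcp_pos: [0.5228, -0.3372, 0.0491]
ee_rot: [[1.0, -0.001, 0.002], [-0.001, -1.0, -0.001], [0.002, 0.001, -1.0]]
wrist_force: [-0.3, 0.1, -0.5]
gripper_width: 0.437
t 15.2 p [ 0.5228 -0.3371  0.049 ] yaw -0.05 F [ 0.1  0.6 -1.4] w 0.438 j1,6 [-18. 108.]
(0.522, -0.3355, 0.0477, 0) delta [-0.08 -0.16  0.13] spin -0.0 rows 1
```

View pics/w9.png

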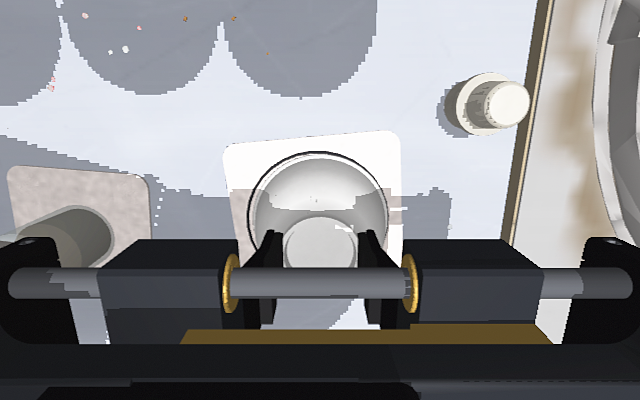

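```bash
python3 -m inch '[{"fingers":3,"delta_pos":[0,0,0],"spin":0},{"fingers":3,"delta_pos":[0,0,0],"spin":0},{"fingers":3,"delta_pos":[0,0,0],"spin":0}]'
```

```text
time_s: 15.45
tcp_pos: [0.5224, -0.3369, 0.0482]
ee_rot: [[1.0, -0.001, 0.0], [-0.001, -1.0, -0.0], [0.0, 0.0, -1.0]]
wrist_force: [0.1, -0.5, -0.0]
gripper_width: 0.433
```

```bash
python3 -m inch '[{"fingers":3,"delta_pos":[-0.04,-0.14,0],"spin":0},{"fingers":3,"delta_pos":[-0.04,-0.14,0],"spin":0},{"fingers":3,"delta_pos":[-0.04,-0.14,0.05],"spin":0},{"fingers":3,"delta_pos":[-0.04,-0.14,0.1],"spin":0},{"fingers":3,"delta_pos":[-0.04,-0.14,0.12],"spin":0},{"fingers":3,"delta_pos":[-0.04,-0.14,0.12],"spin":0},{"fingers":3,"delta_pos":[-0.04,-0.14,0.12],"spin":0}]'
```

```text
time_s: 16.15
tcp_pos: [0.522, -0.3355, 0.0473]
ee_rot: [[1.0, -0.001, 0.0], [-0.001, -1.0, -0.0], [0.0, 0.0, -1.0]]
wrist_force: [-1.1, 0.8, 4.1]
gripper_width: 0.436
```

Down with 4 N of contact. Release, rise and check.

```bash
python3 -m inch '[{"fingers":6.5,"delta_pos":[0,0,0],"spin":0},{"fingers":6.5,"delta_pos":[0,0,0],"spin":0},{"fingers":6.5,"delta_pos":[0,0,0],"spin":0},{"fingers":6.5,"delta_pos":[0,0,-0.1],"spin":0},{"fingers":6.5,"delta_pos":[0,0,-1],"spin":0},{"fingers":8.7,"delta_pos":[0,0,-4],"spin":0},{"fingers":8.7,"delta_pos":[0,0,-9],"spin":0},{"fingers":8.7,"delta_pos":[-3,0,-13],"spin":0},{"fingers":8.7,"delta_pos":[-7,0,-15],"spin":0},{"fingers":8.7,"delta_pos":[-7,0,-15],"spin":0},{"fingers":8.7,"delta_pos":[-7,0,-15],"spin":0},{"fingers":8.7,"delta_pos":[-7,0,-15],"spin":0}]'
python3 - <<'E'
from h import *
k=get_calibration("wrist");im=capture("wrist");cv2.imwrite("pics/w10.png",im[:,:,::-1])
a=rect(im,k,.46,.59,-.41,-.26,z=.002,s=4000);cv2.imwrite("pics/r10.png",a[:,:,::-1])
go((.43,.0705,.25,0))
E
```

```text
time_s: 17.35
tcp_pos: [0.4522, -0.3353, 0.1964]
ee_rot: [[1.0, -0.001, -0.0], [-0.001, -1.0, 0.0], [-0.0, -0.0, -1.0]]
wrist_force: [-0.1, -0.7, -0.4]
gripper_width: 0.999
t 17.4 p [ 0.4523 -0.3352  0.1959] yaw -0.03 F [ 0.7 -0.  -0.3] w 0.998 j1,6 [-20. 110.]
(0.43, 0.0705, 0.25, 0) delta [ -2.26 -40.58  -5.38] spin -0.0 rows 9
```

View pics/r10.png

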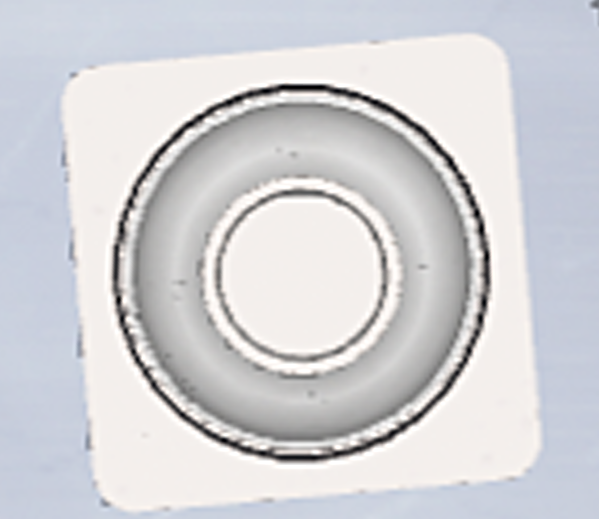

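The bowl sits concentric in the big circle. Next I'll look at the fork and the fork card together.

```bash
python3 -m inch '[{"fingers":8.7,"delta_pos":[-2.3,-5,-5.4],"spin":0},{"fingers":8.7,"delta_pos":[-2.3,-40.6,-5.4],"spin":0},{"fingers":8.7,"delta_pos":[-2.3,-40.6,-5.4],"spin":0},{"fingers":8.7,"delta_pos":[-2.3,-40.6,-5.4],"spin":0},{"fingers":8.7,"delta_pos":[-2.3,-40.6,-5.4],"spin":0},{"fingers":8.7,"delta_pos":[-2.3,-40.6,-5.4],"spin":0},{"fingers":8.7,"delta_pos":[-2.3,-40.6,-5.4],"spin":0},{"fingers":8.7,"delta_pos":[-2.3,-40.6,-5.4],"spin":0},{"fingers":8.7,"delta_pos":[-2.3,-40.6,-5.4],"spin":0},{"fingers":8.7,"delta_pos":[-2.3,-40.6,-5.4],"spin":0},{"fingers":8.7,"delta_pos":[-2.3,-40.6,-5.4],"spin":0},{"fingers":8.7,"delta_pos":[-2.3,-40.6,-5.4],"spin":0},{"fingers":8.7,"delta_pos":[-2.3,-40.6,-5.4],"spin":0}]'
python3 - <<'E'
from h import *
k=get_calibration("wrist");im=capture("wrist");cv2.imwrite("pics/w11.png",im[:,:,::-1])
a=rect(im,k,.395,.605,-.06,.21,z=.002,s=2800);cv2.imwrite("pics/r11.png",a[:,:,::-1])
look("wrist",["fork_mid","card_fork","card_shaker"],2,k)
go()
E
```

```text
time_s: 18.7
tcp_pos: [0.4293, 0.0697, 0.2505]
ee_rot: [[1.0, -0.002, -0.001], [-0.002, -1.0, -0.001], [-0.001, 0.001, -1.0]]
wrist_force: [0.5, 0.5, -0.7]
gripper_width: 0.997
wrist fork_mid 0.71 [242.5 104.9] [0.5012 0.1605]
wrist card_fork 0.94 [388.4 105.1] [ 0.5004 -0.0125]
wrist card_shaker 0.56 [245.5 106.1] [0.4998 0.1584]
t 18.9 p [0.4293 0.0699 0.2508] yaw -0.12 F [-0.1 -0.3  0. ] w 0.996 j1,6 [31. 59.]
```

View pics/r11.png

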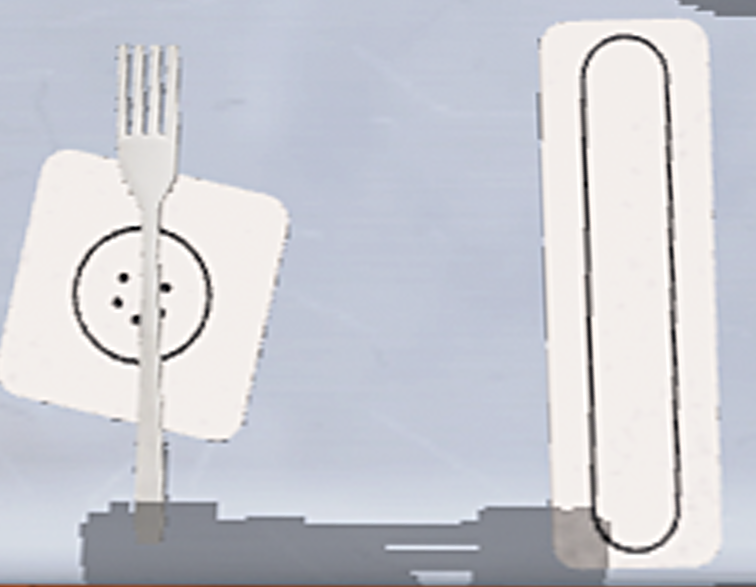

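The outline centre is (.5002,-.0151) with yaw +1.4°, and the fork is at (.5003,.1565) with yaw ~0. The fork's 177 mm length checks. Descend on it.

```bash
python3 -m inch '[{"fingers":6,"delta_pos":[3,-4,2],"spin":0},{"fingers":6,"delta_pos":[6,-7.5,6],"spin":0},{"fingers":5,"delta_pos":[7.1,-8.6,10],"spin":0},{"fingers":4,"delta_pos":[7.1,-8.6,14],"spin":0},{"fingers":4,"delta_pos":[7.1,-8.6,18],"spin":0},{"fingers":4,"delta_pos":[7.1,-8.6,21],"spin":0},{"fingers":4,"delta_pos":[7.1,-8.6,22.5],"spin":0},{"fingers":4,"delta_pos":[7.1,-8.6,23],"spin":0},{"fingers":4,"delta_pos":[7.1,-8.6,23],"spin":0},{"fingers":4,"delta_pos":[7.1,-8.6,23],"spin":0},{"fingers":4,"delta_pos":[7.1,-8.6,23],"spin":0},{"fingers":4,"delta_pos":[7.1,-8.6,23],"spin":0}]'
python3 - <<'E'
from h import *
im=capture("wrist");cv2.imwrite("pics/w12.png",im[:,:,::-1]);go((.5003,.1565,.0035,0))
E
```

```text
time_s: 20.1
tcp_pos: [0.5009, 0.1569, 0.0219]
ee_rot: [[1.0, -0.001, 0.002], [-0.001, -1.0, 0.001], [0.002, -0.001, -1.0]]
wrist_force: [-0.3, -0.6, 0.2]
gripper_width: 0.463
t 20.1 p [0.5008 0.1568 0.0218] yaw -0.04 F [-0.1 -0.4 -0.1] w 0.458 j1,6 [35. 55.]
(0.5003, 0.1565, 0.0035, 0) delta [-0.05  0.04  1.83] spin -0.0 rows 1
```

View pics/w12.png

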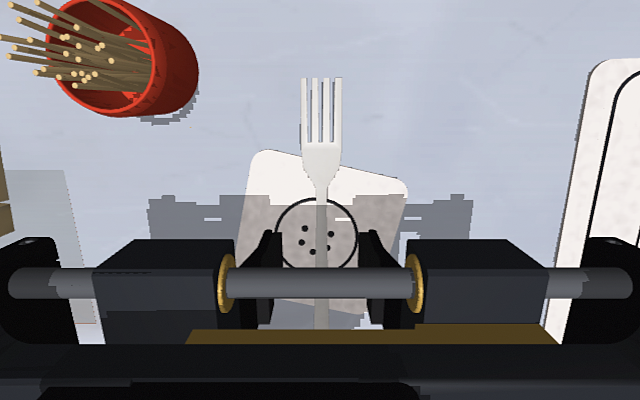

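The fork handle is at column ~321, centred between the fingers. Lower and close.

```bash
python3 -m inch '[{"fingers":4,"delta_pos":[0,0,0.8],"spin":0},{"fingers":4,"delta_pos":[0,0,1.4],"spin":0},{"fingers":4,"delta_pos":[0,0,1.7],"spin":0},{"fingers":4,"delta_pos":[0,0,1.7],"spin":0},{"fingers":4,"delta_pos":[0,0,1.7],"spin":0},{"fingers":4,"delta_pos":[0,0,1.7],"spin":0},{"fingers":4,"delta_pos":[0,0,1.7],"spin":0}]'
```

```text
time_s: 20.85
tcp_pos: [0.5005, 0.1566, 0.004]
ee_rot: [[1.0, -0.001, 0.0], [-0.001, -1.0, 0.0], [0.0, -0.0, -1.0]]
wrist_force: [0.1, 0.2, 0.2]
gripper_width: 0.466
```

```bash
python3 -m inch '[{"fingers":0,"delta_pos":[0,0,0.1],"spin":0},{"fingers":0,"delta_pos":[0,0,0.1],"spin":0},{"fingers":0,"delta_pos":[0,0,0.1],"spin":0},{"fingers":0,"delta_pos":[0,0,0.1],"spin":0},{"fingers":0,"delta_pos":[0,0,0.1],"spin":0},{"fingers":0,"delta_pos":[0,0,0.1],"spin":0},{"fingers":0,"delta_pos":[0,0,0.1],"spin":0},{"fingers":0,"delta_pos":[0,0,0.1],"spin":0},{"fingers":0,"delta_pos":[0,0,0.1],"spin":0},{"fingers":0,"delta_pos":[0,0,0.1],"spin":0}]'
python3 - <<'E'
from h import *
go()
E
```

```text
time_s: 21.85
tcp_pos: [0.5004, 0.1565, 0.0029]
ee_rot: [[1.0, -0.001, 0.0], [-0.001, -1.0, -0.0], [0.0, 0.0, -1.0]]
wrist_force: [-0.7, -0.5, 0.4]
gripper_width: 0.19
t 21.9 p [0.5004 0.1565 0.0029] yaw -0.04 F [-0.7 -0.5  0.4] w 0.19 j1,6 [35. 55.]
```

```bash
python3 -m inch '[{"fingers":0,"delta_pos":[0,0,0],"spin":0},{"fingers":0,"delta_pos":[0,0,0],"spin":0},{"fingers":0,"delta_pos":[0,0,0],"spin":0},{"fingers":0,"delta_pos":[0,0,0],"spin":0}]'; python3 - <<'E'
from h import *
print(sense()["gripper_width"])
E
```

```text
time_s: 22.25
tcp_pos: [0.5004, 0.1565, 0.0029]
ee_rot: [[1.0, -0.001, 0.0], [-0.001, -1.0, 0.0], [0.0, -0.0, -1.0]]
wrist_force: [-0.1, -0.6, 0.9]
gripper_width: 0.183
0.18337194709473464
```

It stopped at 16 mm, wider than the handle looks. Lift a little and see.

```bash
python3 -m inch '[{"fingers":0,"delta_pos":[0,0,-0.5],"spin":0},{"fingers":0,"delta_pos":[0,0,-1.5],"spin":0},{"fingers":0,"delta_pos":[0,0,-3],"spin":0},{"fingers":0,"delta_pos":[0,0,-4.5],"spin":0},{"fingers":0,"delta_pos":[0,0,-5],"spin":0},{"fingers":0,"delta_pos":[0,0,-5],"spin":0},{"fingers":0,"delta_pos":[0,0,-5],"spin":0},{"fingers":0,"delta_pos":[0,0,-5],"spin":0}]'
python3 - <<'E'
from h import *
im=capture("wrist");cv2.imwrite("pics/w13.png",im[:,:,::-1]);go((.5002,-.0151,.05,1.4))
im=capture("scene");cv2.imwrite("pics/s13.png",cv2.resize(im[140:260,160:340,::-1],None,fx=4,fy=4,interpolation=cv2.INTER_CUBIC))
E
```

```text
time_s: 23.05
tcp_pos: [0.4999, 0.1562, 0.0522]
ee_rot: [[1.0, -0.001, -0.001], [-0.001, -1.0, -0.001], [-0.001, 0.001, -1.0]]
wrist_force: [0.2, 1.0, -1.0]
gripper_width: 0.186
t 23.1 p [0.4999 0.1563 0.0522] yaw -0.05 F [ 0.4 -0.2  0. ] w 0.184 j1,6 [35. 55.]
(0.5002, -0.0151, 0.05, 1.4) delta [ 0.05 17.14  0.23] spin -1.5 rows 4
```

View pics/w13.png

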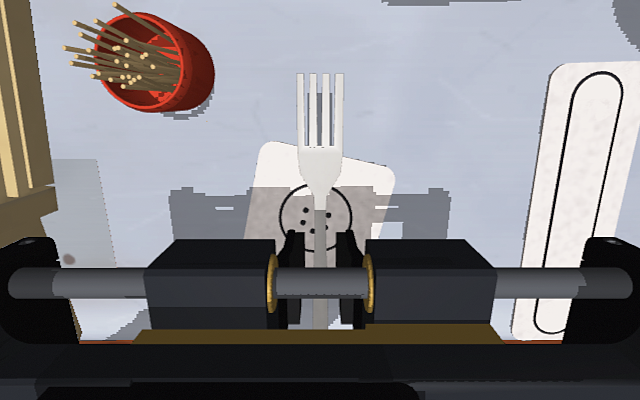

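View pics/s13.png

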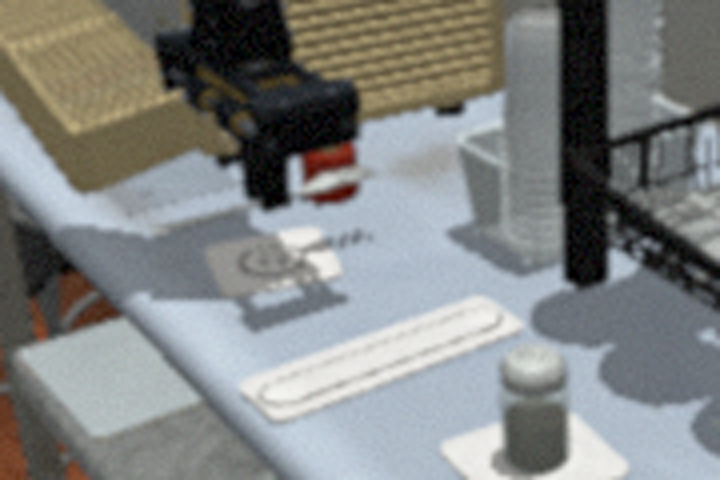

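The fork is held level, with its shadow below it on the card. Carry it to the fork card, with -1.5° spin.

```bash
python3 -m inch '[{"fingers":0,"delta_pos":[0,2,0],"spin":0},{"fingers":0,"delta_pos":[0,5,0],"spin":-0.5},{"fingers":0,"delta_pos":[0,9,0],"spin":-1},{"fingers":0,"delta_pos":[0,13,0],"spin":-1.5},{"fingers":0,"delta_pos":[0,16,0],"spin":-1.5},{"fingers":0,"delta_pos":[0,17.1,0],"spin":-1.5},{"fingers":0,"delta_pos":[0,17.1,1.5],"spin":-1.5},{"fingers":0,"delta_pos":[0,17.1,3],"spin":-1.5},{"fingers":0,"delta_pos":[0,17.1,3.5],"spin":-1.5},{"fingers":0,"delta_pos":[0,17.1,3.5],"spin":-1.5},{"fingers":0,"delta_pos":[0,17.1,3.5],"spin":-1.5},{"fingers":0,"delta_pos":[0,17.1,3.5],"spin":-1.5}]'
python3 - <<'E'
from h import *
k=get_calibration("wrist");im=capture("wrist");cv2.imwrite("pics/w14.png",im[:,:,::-1]);go((.5002,-.0151,.0032,1.4))
E
```

```text
time_s: 24.35
tcp_pos: [0.5008, -0.014, 0.0185]
ee_rot: [[1.0, 0.026, 0.001], [0.026, -1.0, 0.0], [0.001, -0.0, -1.0]]
wrist_force: [0.3, 1.4, -0.2]
gripper_width: 0.189
t 24.4 p [ 0.5007 -0.0141  0.0185] yaw 1.48 F [-0.4  0.8 -0.5] w 0.192 j1,6 [17. 74.]
(0.5002, -0.0151, 0.0032, 1.4) delta [-0.06  0.1   1.53] spin 0.1 rows 1
```

View pics/w14.png

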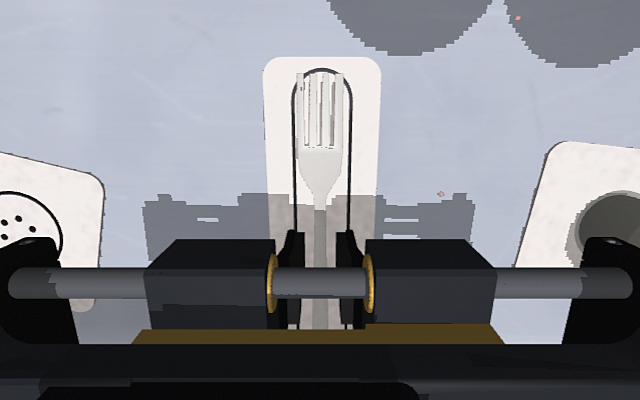

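The fork is over the outline, with tines at (320,75). Fine shift, then lower.

```bash
python3 -m inch '[{"fingers":0,"delta_pos":[0,0.1,0.3],"spin":0},{"fingers":0,"delta_pos":[0,0.1,0.7],"spin":0},{"fingers":0,"delta_pos":[0,0.1,1.1],"spin":0},{"fingers":0,"delta_pos":[0,0.1,1.3],"spin":0},{"fingers":0,"delta_pos":[0,0.1,1.4],"spin":0},{"fingers":0,"delta_pos":[0,0.1,1.5],"spin":0},{"fingers":0,"delta_pos":[0,0.1,1.5],"spin":0},{"fingers":0,"delta_pos":[0,0.1,1.5],"spin":0},{"fingers":0,"delta_pos":[0,0.1,1.5],"spin":0}]'
```

```text
time_s: 25.3
tcp_pos: [0.5003, -0.0155, 0.0029]
ee_rot: [[1.0, 0.025, 0.0], [0.025, -1.0, 0.0], [0.0, -0.0, -1.0]]
wrist_force: [-0.2, 0.0, -0.4]
gripper_width: 0.186
```

Release, rise and look.

```bash
python3 -m inch '[{"fingers":4.5,"delta_pos":[0,0,0],"spin":0},{"fingers":4.5,"delta_pos":[0,0,0],"spin":0},{"fingers":4.5,"delta_pos":[0,0,0],"spin":0},{"fingers":4.5,"delta_pos":[0,0,0],"spin":0},{"fingers":4.5,"delta_pos":[0,0,-0.5],"spin":0},{"fingers":4.5,"delta_pos":[0,0,-2],"spin":0},{"fingers":8.7,"delta_pos":[0,0,-6],"spin":0},{"fingers":8.7,"delta_pos":[0,0,-11],"spin":0},{"fingers":8.7,"delta_pos":[-1,2,-16],"spin":1.4},{"fingers":8.7,"delta_pos":[-4,6,-21],"spin":1.4},{"fingers":8.7,"delta_pos":[-7,9,-24],"spin":1.4},{"fingers":8.7,"delta_pos":[-7,9,-24],"spin":1.4},{"fingers":8.7,"delta_pos":[-7,9,-24],"spin":1.4},{"fingers":8.7,"delta_pos":[-7,9,-24],"spin":1.4}]'
python3 - <<'E'
from h import *
k=get_calibration("wrist");im=capture("wrist");cv2.imwrite("pics/w15.png",im[:,:,::-1]);go()
a=rect(im,k,.395,.605,-.24,.02,z=.002,s=2800);cv2.imwrite("pics/r15.png",a[:,:,::-1])
a=rect(im,k,.46,.56,-.23,-.13,z=.077,s=5000);cv2.imwrite("pics/cap15.png",a[:,:,::-1])
look("wrist",["shaker_mid","fork_mid"],1,k)
E
```

```text
time_s: 26.7
tcp_pos: [0.4323, -0.1072, 0.2431]
ee_rot: [[1.0, -0.0, 0.001], [-0.0, -1.0, 0.001], [0.001, -0.001, -1.0]]
wrist_force: [-0.1, -0.6, -0.3]
gripper_width: 0.996
t 26.8 p [ 0.4324 -0.1069  0.2423] yaw 0.05 F [ 0.7 -0.4  0.6] w 1.0 j1,6 [ 7. 83.]
wrist shaker_mid 0.63 [387.   95.4] [ 0.5143 -0.1777]
wrist fork_mid 0.77 [239.2 110.8] [ 0.498  -0.0133]
```

View pics/r15.png

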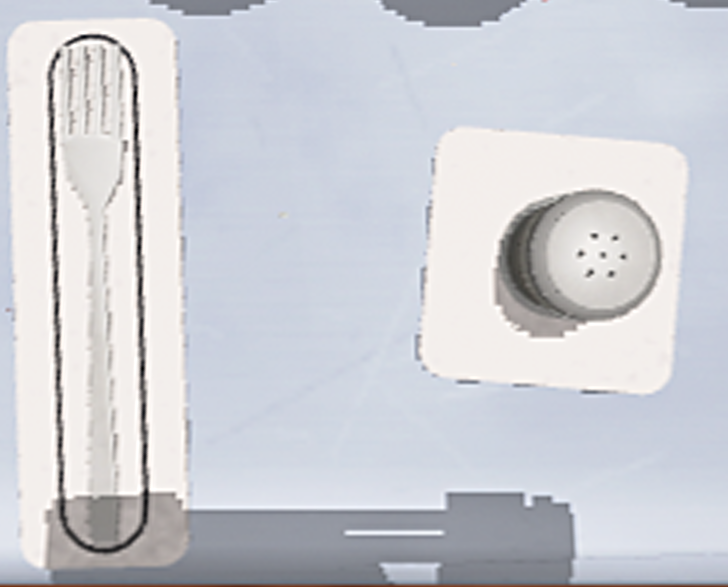

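View pics/cap15.png

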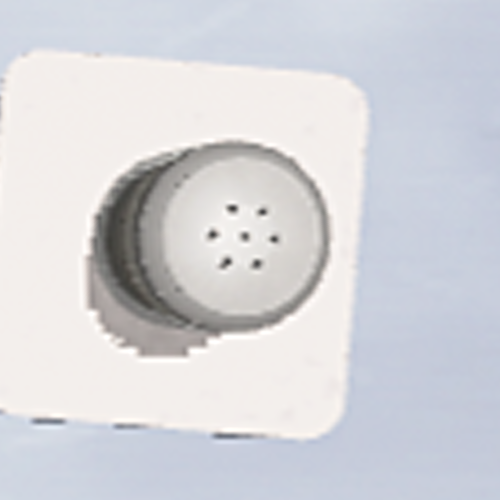

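The fork is centred in the outline, and the shaker's axis is at (.5128,-.1788), matching where it was released. Fetch the shaker.

```bash
python3 -m inch '[{"fingers":8.7,"delta_pos":[4,3.6,2],"spin":0},{"fingers":8.7,"delta_pos":[8,7.2,4],"spin":0},{"fingers":8.7,"delta_pos":[8,7.2,8],"spin":0},{"fingers":8.7,"delta_pos":[8,7.2,12],"spin":0},{"fingers":8.7,"delta_pos":[8,7.2,13],"spin":0},{"fingers":8.7,"delta_pos":[8,7.2,15],"spin":0},{"fingers":8.7,"delta_pos":[8,7.2,18],"spin":0},{"fingers":8.7,"delta_pos":[8,7.2,20.5],"spin":0},{"fingers":8.7,"delta_pos":[8,7.2,22.2],"spin":0},{"fingers":8.7,"delta_pos":[8,7.2,22.2],"spin":0},{"fingers":8.7,"delta_pos":[8,7.2,22.2],"spin":0},{"fingers":8.7,"delta_pos":[8,7.2,22.2],"spin":0}]'
python3 - <<'E'
from h import *
im=capture("wrist");cv2.imwrite("pics/w16.png",im[:,:,::-1]);go()
E
```

```text
time_s: 28.05
tcp_pos: [0.514, -0.179, 0.0224]
ee_rot: [[1.0, 0.002, 0.003], [0.002, -1.0, -0.0], [0.003, 0.0, -1.0]]
wrist_force: [-0.2, 0.3, -0.4]
gripper_width: 1.001
t 28.1 p [ 0.5139 -0.179   0.0224] yaw 0.1 F [-0.  -0.3 -0.8] w 0.998 j1,6 [-2. 92.]
```

View pics/w16.png

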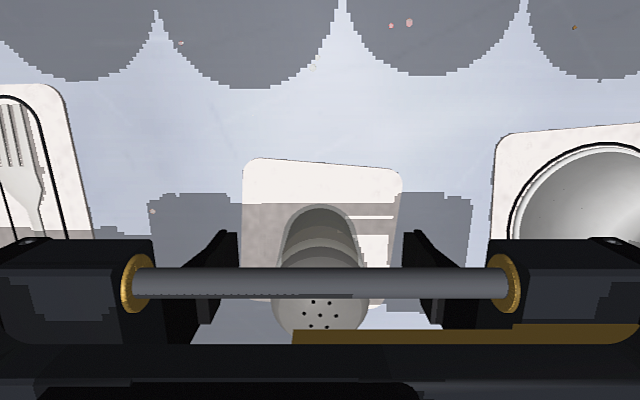

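```bash
python3 -m inch '[{"fingers":3,"delta_pos":[-0.05,0,0.15],"spin":0},{"fingers":3,"delta_pos":[-0.05,0,0.15],"spin":0},{"fingers":3,"delta_pos":[-0.05,0,0.15],"spin":0},{"fingers":3,"delta_pos":[-0.05,0,0.15],"spin":0},{"fingers":3,"delta_pos":[-0.05,0,0.15],"spin":0},{"fingers":3,"delta_pos":[-0.05,0,0.15],"spin":0},{"fingers":3,"delta_pos":[-0.05,0,0.15],"spin":0},{"fingers":3,"delta_pos":[-0.05,0,0.15],"spin":0},{"fingers":3,"delta_pos":[-0.05,0,0.15],"spin":0},{"fingers":3,"delta_pos":[-0.05,0,0.15],"spin":0},{"fingers":3,"delta_pos":[-0.05,0,0.15],"spin":0}]'
python3 - <<'E'
from h import *
go((.5,-.179,.15,0),(.4996,.1588,.15,0))
E
```

```text
time_s: 29.2
tcp_pos: [0.5121, -0.1792, 0.0193]
ee_rot: [[1.0, 0.001, -0.0], [0.001, -1.0, -0.0], [-0.0, 0.0, -1.0]]
wrist_force: [-0.0, -0.4, -0.7]
gripper_width: 0.462
t 29.2 p [ 0.5121 -0.1792  0.0193] yaw 0.06 F [-0.  -0.4 -0.7] w 0.462 j1,6 [-2. 92.]
(0.5, -0.179, 0.15, 0) delta [ -1.21  -0.02 -13.07] spin 0.1 rows 3
(0.4996, 0.1588, 0.15, 0) delta [ -1.22 -33.8  -13.07] spin 0.1 rows 8
```

Held. Lift over the fork and bring it near the small circle for a fresh measurement.

```bash
python3 -m inch '[{"fingers":3,"delta_pos":[0,0,-1],"spin":0},{"fingers":3,"delta_pos":[0,0,-3],"spin":0},{"fingers":3,"delta_pos":[0,0,-6],"spin":0},{"fingers":3,"delta_pos":[0,0,-9],"spin":0},{"fingers":3,"delta_pos":[-1,-2,-11],"spin":0},{"fingers":3,"delta_pos":[-3,-6,-12],"spin":0},{"fingers":3,"delta_pos":[-5,-10,-12],"spin":0},{"fingers":3,"delta_pos":[-7,-14,-12],"spin":0},{"fingers":3,"delta_pos":[-8,-18,-12],"spin":0},{"fingers":3,"delta_pos":[-8.5,-22,-12],"spin":0},{"fingers":3,"delta_pos":[-8.5,-26,-12],"spin":0},{"fingers":3,"delta_pos":[-8.5,-30,-12],"spin":0},{"fingers":3,"delta_pos":[-8.5,-32.8,-12],"spin":0},{"fingers":3,"delta_pos":[-8.5,-33.8,-12],"spin":0},{"fingers":3,"delta_pos":[-8.5,-33.8,-12],"spin":0},{"fingers":3,"delta_pos":[-8.5,-33.8,-12],"spin":0},{"fingers":3,"delta_pos":[-8.5,-33.8,-12],"spin":0},{"fingers":3,"delta_pos":[-8.5,-33.8,-12],"spin":0}]'
python3 - <<'E'
from h import *
k=get_calibration("wrist");im=capture("wrist");cv2.imwrite("pics/w17.png",im[:,:,::-1]);go((.499,.1588,.0196,0))
a=rect(im,k,.44,.56,.1,.22,z=.002,s=4500);cv2.imwrite("pics/r17.png",a[:,:,::-1])
E
```

```text
time_s: 31.0
tcp_pos: [0.4268, 0.1577, 0.1394]
ee_rot: [[1.0, -0.001, -0.0], [-0.001, -1.0, -0.0], [-0.0, 0.0, -1.0]]
wrist_force: [-0.1, -0.1, -0.1]
gripper_width: 0.469
t 31.1 p [0.4268 0.1578 0.1394] yaw -0.03 F [-0.4 -0.2 -1.4] w 0.468 j1,6 [41. 49.]
(0.499, 0.1588, 0.0196, 0) delta [ 7.22 -0.1  11.98] spin -0.0 rows 3
```

View pics/r17.png

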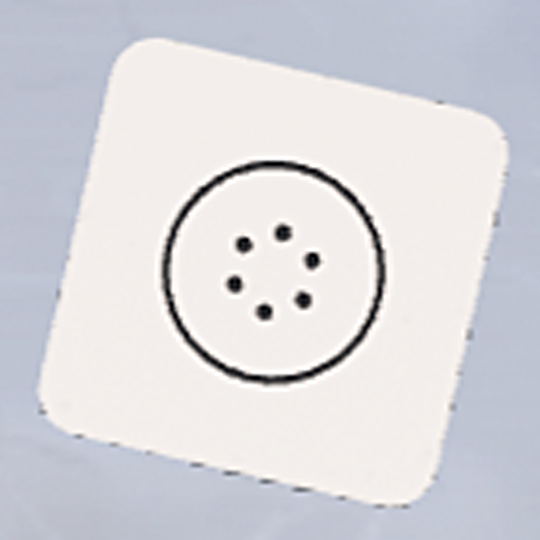

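View pics/w17.png

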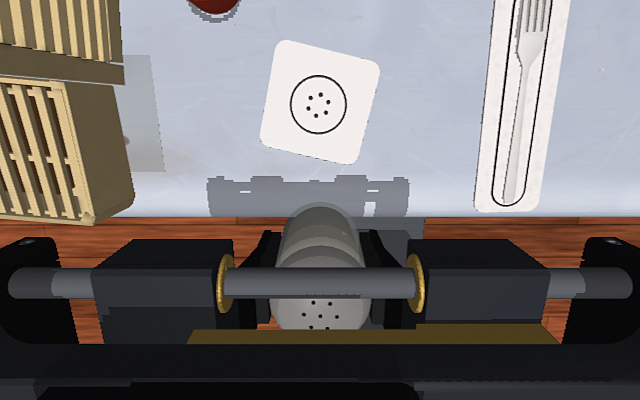

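Circle centre is (.4996,.1591). Move over it, settle, then lower.

```bash
python3 -m inch '[{"fingers":3,"delta_pos":[3,-0.1,0],"spin":0},{"fingers":3,"delta_pos":[6,-0.1,1],"spin":0},{"fingers":3,"delta_pos":[7.2,-0.1,4],"spin":0},{"fingers":3,"delta_pos":[7.2,-0.1,7],"spin":0},{"fingers":3,"delta_pos":[7.2,-0.1,9],"spin":0},{"fingers":3,"delta_pos":[7.2,-0.1,10.5],"spin":0},{"fingers":3,"delta_pos":[7.2,-0.1,10.8],"spin":0},{"fingers":3,"delta_pos":[7.2,-0.1,10.8],"spin":0},{"fingers":3,"delta_pos":[7.2,-0.1,10.8],"spin":0},{"fingers":3,"delta_pos":[7.2,-0.1,10.8],"spin":0},{"fingers":3,"delta_pos":[7.2,-0.1,10.8],"spin":0},{"fingers":3,"delta_pos":[7.2,-0.1,10.8],"spin":0}]'
python3 - <<'E'
from h import *
im=capture("wrist");cv2.imwrite("pics/w18.png",im[:,:,::-1]);go((.499,.1591,.0194,0))
E
```

```text
time_s: 32.25
tcp_pos: [0.4991, 0.16, 0.032]
ee_rot: [[1.0, 0.001, 0.001], [0.001, -1.0, 0.001], [0.001, -0.001, -1.0]]
wrist_force: [-0.4, -0.7, -1.3]
gripper_width: 0.465
t 32.3 p [0.4989 0.16   0.0318] yaw 0.06 F [ 0.4 -0.  -0.9] w 0.468 j1,6 [36. 55.]
(0.499, 0.1591, 0.0194, 0) delta [0.01 0.09 1.24] spin 0.1 rows 1
```

View pics/w18.png

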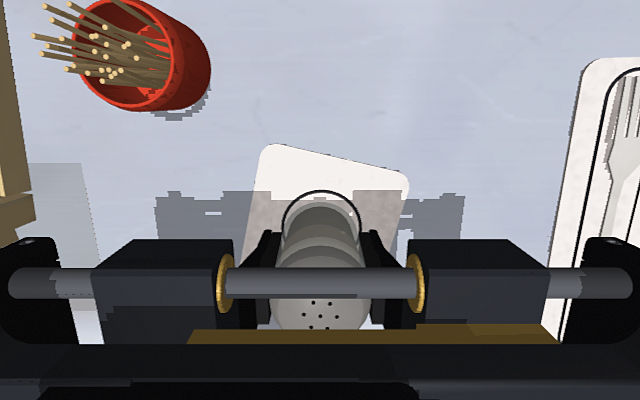

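```bash
python3 -m inch '[{"fingers":3,"delta_pos":[0,0.08,0.3],"spin":0},{"fingers":3,"delta_pos":[0,0.08,0.6],"spin":0},{"fingers":3,"delta_pos":[0,0.08,0.9],"spin":0},{"fingers":3,"delta_pos":[0,0.08,1.1],"spin":0},{"fingers":3,"delta_pos":[0,0.08,1.2],"spin":0},{"fingers":3,"delta_pos":[0,0.08,1.2],"spin":0},{"fingers":3,"delta_pos":[0,0.08,1.2],"spin":0},{"fingers":3,"delta_pos":[0,0.08,1.2],"spin":0}]'
```

```text
time_s: 33.1
tcp_pos: [0.4989, 0.1591, 0.0193]
ee_rot: [[1.0, 0.001, 0.0], [0.001, -1.0, 0.0], [0.0, -0.0, -1.0]]
wrist_force: [-0.8, 0.3, -1.1]
gripper_width: 0.463
```

```bash
python3 -m inch '[{"fingers":3,"delta_pos":[0,0,0.05],"spin":0},{"fingers":3,"delta_pos":[0,0,0.05],"spin":0},{"fingers":3,"delta_pos":[0,0,0.05],"spin":0}]'; python3 -m inch '[{"fingers":8.7,"delta_pos":[0,0,0],"spin":0},{"fingers":8.7,"delta_pos":[0,0,0],"spin":0},{"fingers":8.7,"delta_pos":[0,0,0],"spin":0},{"fingers":8.7,"delta_pos":[0,0,0],"spin":0},{"fingers":8.7,"delta_pos":[0,0,0],"spin":0},{"fingers":8.7,"delta_pos":[0,0,0],"spin":0},{"fingers":8.7,"delta_pos":[0,0,-2],"spin":0},{"fingers":8.7,"delta_pos":[0,0,-5],"spin":0},{"fingers":8.7,"delta_pos":[0,0,-10],"spin":0},{"fingers":8.7,"delta_pos":[0,0,-15],"spin":0},{"fingers":8.7,"delta_pos":[-4,3,-20],"spin":0},{"fingers":8.7,"delta_pos":[-7,6,-25],"spin":0},{"fingers":8.7,"delta_pos":[-7,9,-27],"spin":0},{"fingers":8.7,"delta_pos":[-7,9,-27],"spin":0},{"fingers":8.7,"delta_pos":[-7,9,-27],"spin":0},{"fingers":8.7,"delta_pos":[-7,9,-27],"spin":0}]'
python3 - <<'E'
from h import *
k=get_calibration("wrist");im=capture("wrist");cv2.imwrite("pics/w19.png",im[:,:,::-1]);go()
a=rect(im,k,.395,.605,-.06,.215,z=.002,s=2800);cv2.imwrite("pics/r19.png",a[:,:,::-1])
a=rect(im,k,.44,.56,.1,.22,z=.077,s=4500);cv2.imwrite("pics/cap19.png",a[:,:,::-1])
im=capture("scene");cv2.imwrite("pics/s19.png",im[:,:,::-1])
look("wrist",["shaker_mid","card_shaker","fork_mid","card_fork","jar_mid"],1,k)
look("scene",["shaker_mid","bowl_mid","spout_mid","jar_mid"],1)
E
```

```text
time_s: 33.4
tcp_pos: [0.4989, 0.1591, 0.0193]
ee_rot: [[1.0, 0.001, 0.0], [0.001, -1.0, 0.0], [0.0, -0.0, -1.0]]
wrist_force: [-0.9, 0.6, 5.0]
gripper_width: 0.47
time_s: 35.0
tcp_pos: [0.4286, 0.069, 0.2885]
ee_rot: [[1.0, 0.0, -0.0], [0.0, -1.0, 0.001], [-0.0, -0.001, -1.0]]
wrist_force: [-0.2, 0.2, -0.1]
gripper_width: 0.998
t 35.0 p [0.4286 0.0692 0.2878] yaw 0.05 F [ 0.3 -0.8 -0.2] w 1.001 j1,6 [31. 59.]
wrist shaker_mid 0.55 [244.7 102.1] [0.5036 0.1585]
wrist card_shaker 0.8 [249.  108.3] [0.4957 0.1619]
wrist fork_mid 0.71 [384.2 103.2] [ 0.5021 -0.0135]
wrist card_fork 0.96 [383.6 105.4] [ 0.4993 -0.014 ]
wrist jar_mid 0.8 [169.2  21.3] [0.5918 0.2401]
scene shaker_mid 0.54 [228.5 191.6] [0.5096 0.166 ]
scene bowl_mid 0.93 [338.  273.7] [ 0.5263 -0.3301]
scene spout_mid 0.76 [393.1 283.6] [ 0.6014 -0.4217]
scene jar_mid 0.53 [242.4 176.3] [0.6043 0.2586]
```

View pics/r19.png

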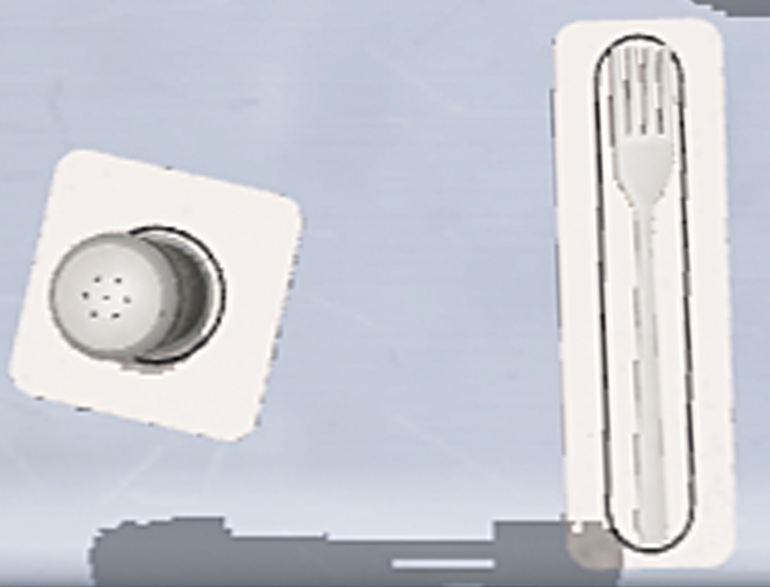

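View pics/cap19.png

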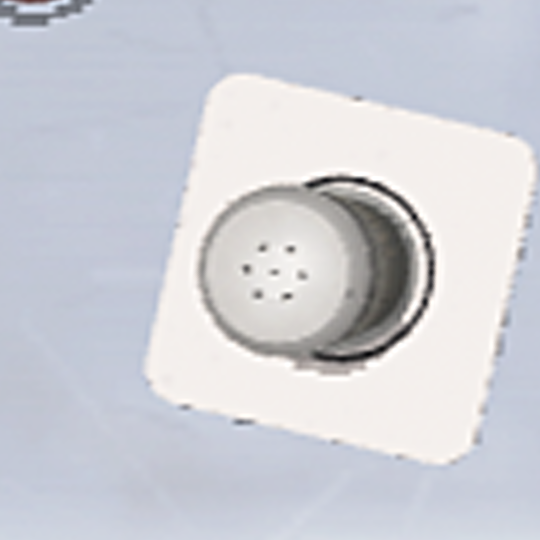

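View pics/s19.png

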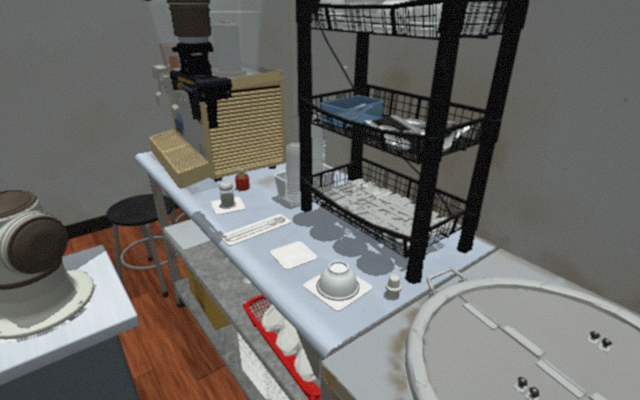

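The cap axis reads (.4998,.1591) against the circle at (.4996,.1591). The fork is within 1 mm of its outline, the bowl is concentric, and the bystanders haven't moved. Handing in.

```bash
python3 -c "
from station import *
finish_job()"
```

```text
the job is handed in; nothing more can be done
```

The bowl, fork and shaker are each on their own card, and the job was handed in at about 35 s of the 128 s allowed.

I moved the shaker to the blank card as a stopover, then the bowl to the big circle, the fork into the long outline, and finally the shaker to the small circle.

What the last checks showed:
- **Shaker:** it is standing, with its axis about 0.2 mm from the centre of the small circle.
- **Fork:** it lies flat and lengthwise, within about 1 mm of the outline's centre. It was gripped at 16 mm, wider than its handle looks, but it lifted and set down level.
- **Bowl:** it is bottom up and looked concentric with the big circle when I checked just after releasing it.
- **Jar and spout:** the jar showed no clear shift (2 mm in the wrist view, up to 9 mm in the scene view), and the spout's readings agreed to about 1 mm.
- **Robot:** the gripper was open and well clear of everything at hand-in. Contact forces never read above about 5 N.

The detection network's points differed from my own measurements by up to about 1 cm. I took positions from the straightened wrist pictures instead, where the drawn outlines matched their stated sizes to within about 2 mm.

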